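# Put away the wear-test coupons

## Task

Sort the wear-test pieces: the two coupons without a dark wear track go into the blue tray, the two with a dark wear track into the red tray, one coupon lying flat in each bay, and the steel pin holder goes upright into the yellow cup. Put both unworn coupons away before you pick up either worn one, so that no debris gets onto them. Set things down rather than dropping them, and leave the brass weight standing where it is.

Things in the scene. Friction and masses are not known exactly. Their poses are not given: they have to be found in the camera images.
- fresh_white: unworn coupon: plain white plastic, no mark; 56 x 32 x 24 mm block, about 55 g, long side along its own x, origin at the centre of its underside; starts lying flat, any yaw, on the bench
- fresh_tan: unworn coupon: plain tan (light brown) plastic, no mark; 56 x 32 x 24 mm block, about 55 g, long side along its own x, origin at the centre of its underside; starts lying flat, any yaw, on the bench
- worn_white: worn coupon: white plastic with a dark wear track (42 x 12 mm) along the middle of its top; 56 x 32 x 24 mm block, about 55 g, long side along its own x, origin at the centre of its underside; starts lying flat, any yaw, on the bench
- worn_tan: worn coupon: tan plastic with a dark wear track (42 x 12 mm) along the middle of its top; 56 x 32 x 24 mm block, about 55 g, long side along its own x, origin at the centre of its underside; starts lying flat, roughly in line with the stage, on top of the stage, underside at height 18 mm
- pin_holder: steel pin holder, about 170 g, standing upright on the bench, 60 mm tall: round foot 32 mm in diameter and 14 mm high, above it a 22 mm diameter shank to the top; origin at the centre of its underside
- blue_tray: blue plastic tray, fixed to the bench, 92 mm (own x) x 128 mm (own y), origin at the centre of its underside; floor 4 mm thick, walls and middle divider 4 mm thick and 14 mm high overall; two bays, each 84 (x) x 58 (y) mm inside, centred at y = +31 and -31 mm of the tray's frame
- red_tray: red plastic tray, fixed to the bench, 92 mm (own x) x 128 mm (own y), origin at the centre of its underside; floor 4 mm thick, walls and middle divider 4 mm thick and 14 mm high overall; two bays, each 84 (x) x 58 (y) mm inside, centred at y = +31 and -31 mm of the tray's frame
- yellow_cup: round yellow plastic cup, fixed to the bench: outer diameter 72 mm, inner diameter 64 mm, 24 mm high, floor 6 mm thick; origin at the centre of its underside
- stage: specimen stage of the test machine, fixed to the bench: aluminium slab on a black base, 100 (own x) x 80 (own y) x 18 mm high, with a black stop 6 mm thick, 30 mm wide and 5 mm above the slab at each x end (centred 40 mm from the middle); one worn coupon lies between the stops, long side along x; origin at the centre of its underside
- weight: brass calibration weight, 300 g, standing loose on the bench: 36 mm diameter, 55 mm tall with a small knob on top; to be left alone; origin at the centre of its underside
Things that resemble listed ones, but are neither listed nor needed, are in the scene too. Several things have the shape of the blue_tray; the one meant has the colours described above. What is shaped like the worn_white but orange is not meant.

How it is judged:
By the outcome, as a careful person would: the job done as asked, in the order asked, and still so for the second after the job is handed in, with the robot touching nothing.
It also fails if it takes over 136 s, if anything falls off the work surface, if the arm or the gripper's body presses on something with over 40 N, if the wrist force passes 120 N, or if a joint passes its speed limit or range.

## Robot

A 7-joint arm with a two-finger parallel gripper is mounted at the origin on the work surface. World frame = base frame: x ahead of the robot, y to its left, z up, the work surface at z = 0. Lengths are in m, angles in rad, forces in N, time in s.
With the tool pointing down it reaches from about 0.4 to 0.9 m from the base axis. Payload 5.6 kg.
Tool frame: the origin (TCP) lies midway between the tips of the shut fingers; the grasp point (between the pads) lies 19 mm behind it; z points along the fingers, y is the line along which they close (so a half turn about z gives the same grasp; the last joint's range is limited). The gripper opens to 92 mm and grips with 3 to 60 N. Pads are 20 mm wide; open, the fingers measure 128 mm over their backs; the gripper's body (75 mm by 189 mm) begins 69 mm behind the grasp point.
Start: joints at [-1.335, 0.468, -0.012, 1.603, 0.006, 1.071, -0.056], TCP at [0.179, 0.625, 0.215] pointing down, gripper open.
Joint ranges: [-2.53, 2.53], [-0.31, 2.02], [-1.57, 1.55], [0.28, 2.44], [-1.29, 4.43], [0.15, 1.84], [-2.92, 2.92]. Speed limits (rad/s): [2.57, 2.57, 3.14, 3.14, 3.14, 3.14, 3.14].

## Interface

Orientations are given as a 3x3 rotation matrix whose columns are the frame's x, y, z axes.
In Python, from station import env, effector, solver, viewer, workorder, search_frame, tip_of gives the robot as it stands. Calls block until the motion is done:
- env.reach(position, orientation): joint-space move of the TCP to a pose.
- env.movel(position, frame=None, rate=0.15): straight line of the TCP; frame=None keeps the orientation; rate is the mean speed in m/s.
- env.goto_joints(angles): joint-space move.
- effector.release() and effector.grasp(squeeze=None): open the fingers fully, or close them until they stop; squeeze is the grip in N (None keeps the last).
- env.pause(seconds).
- solver.inverse_kinematics(position, orientation): joint angles nearest the present ones, or None.
- env.sense(): the state.
- viewer.read_camera(name): name is "side" or "top"; returns (picture, depth): 384x512x3 uint8, red, green, blue; 384x512 float32, m along the optical axis (not along the pixel's ray), 0 where there is no reading.
- viewer.camera_info(name): a dict with "intrinsics" (3x3 intrinsics, pixels), "eye" and "rotation" of the camera in the world. Camera axes: x right, y up, looking along -z (the intrinsics and any distortion apply to the point x, -y, -z); pixel columns grow to the right and rows downward; lengths in m; the calibration is good to about 2 mm. A picture is of the moment at which its call begins. camera_info takes no time and is no camera call.
A pose or a line that the arm cannot do raises env.PlanningError and nothing moves.
- workorder.finish_job(): hands the job in; it is judged then, once.
Trained networks look in the newest picture that a camera, given by its name, has taken for a name from the list of things; names that differ only in an ending like _2 or _b are one class to them, and where a whole thing is asked for, a point or a joint stands for the part that bears it (a point fixed in the world has none). Each returns a list of dicts, best first, with "score" (0 to 1); they miss things now and then, are a little off and sometimes report something else, mostly with a low value. They report only what shows in the picture. A call takes as long as a camera call. They do not tell look-alikes from the thing itself.
- search_frame(camera, name): "at" ([x, y, z] in m, in world coordinates, good to about 4 mm: the middle of the surface that is visible of it).
- tip_of(camera, name): "at" ([x, y, z] in m, in world coordinates, good to about 4 mm: a listed point, or the origin of a listed thing).
The state is a dict: "t": time; "joint_positions": joint angles; "joint_velocities": joint speeds; "tau": joint torques, N m; "ee_pos": TCP position; "tcp_rot": TCP orientation; "wrist_force": force on the tool from outside, world axes, zero at the start; "moment": the same for the moment, N m; "gripper_width": finger opening in m; "grasp_force": force on a finger pad.
Only numpy, scipy, OpenCV 4.12 (cv2) and the standard library are available. Lean on these libraries where they do the work, as an engineer would, in place of code of your own. Each camera call takes 0.05 s, during which the arm holds its last target. There are 200 camera calls.

## Working session

There is one attempt and no reset: what is moved stays moved. The work goes in short steps, each a Python script; the robot and the scene stay as the last script left them, time stands still between calls to the robot, and variables do not carry over. Pictures are saved under pics/ and viewed, at most 14 in all, crops included, and the job is handed in when it is done.

```bash
ls; mkdir -p pics
python3 - <<'E'
from station import *
import cv2,numpy as np
for n in("top","side"):
    p,d=viewer.read_camera(n); cv2.imwrite(f"pics/{n}0.png",p[:,:,::-1]); np.savez(f"{n}0.npz",p=p,d=d)
    c=viewer.camera_info(n); print(n,c)
E
```

```text
pics
top {'intrinsics': array([[428.07634854,   0.        , 257.21718391],
       [  0.        , 428.07634854, 191.38437379],
       [  0.        ,   0.        ,   1.        ]]), 'eye': array([0.27920054, 0.01378266, 1.07292339]), 'rotation': array([[ 7.60329613e-02,  9.73037043e-01, -2.17756518e-01],
       [-9.97105301e-01,  7.41779736e-02, -1.66927386e-02],
       [-8.99157932e-05,  2.18395377e-01,  9.75860365e-01]])}
side {'intrinsics': array([[498.14159512,   0.        , 263.79846209],
       [  0.        , 498.14159512, 184.28468216],
       [  0.        ,   0.        ,   1.        ]]), 'eye': array([ 0.1065992 , -1.06329119,  0.86977679]), 'rotation': array([[ 0.93538402,  0.21281644, -0.28242858],
       [-0.35351794,  0.54230253, -0.76218963],
       [-0.00904475,  0.81278357,  0.58249555]])}
```

View pics/top0.png

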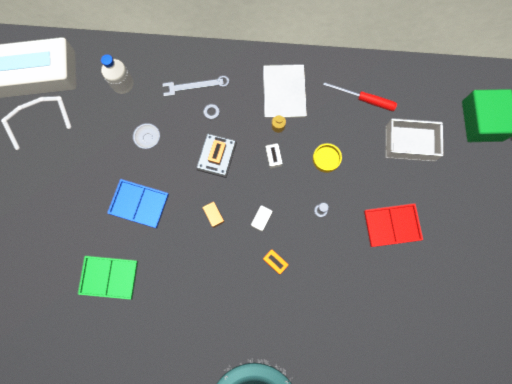

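View pics/side0.png

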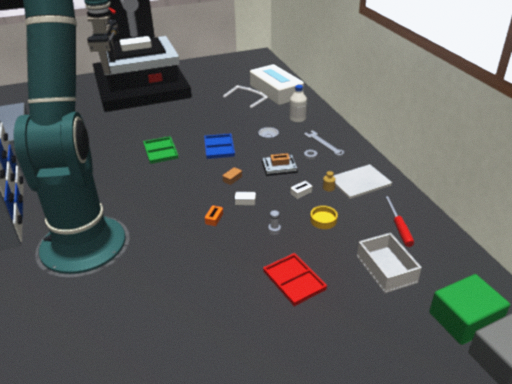

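The top picture shows these candidates:
- **Fresh:** white at (262,218), tan at (213,214).
- **Worn:** white at (274,155), tan on the stage at (217,152). The orange look-alike is at (276,262).
- **Trays:** blue at (138,203), red at (394,225). The green one at (108,277) is a decoy.
- **Others:** cup (328,157), pin holder (322,209), weight (279,123).

Next I'll check these in a close crop and measure the poses.

```bash
cat > h.py <<'E'
import numpy as np,cv2
from station import *
def xyz(n,d):
    c=viewer.camera_info(n);K=c["intrinsics"];v,u=np.mgrid[:d.shape[0],:d.shape[1]]
    P=np.stack([(u-K[0,2])/K[0,0]*d,-(v-K[1,2])/K[1,1]*d,-d],-1)
    return P@c["rotation"].T+c["eye"]
def plane(n,uv,z):
    "pixels -> world points at height z"
    c=viewer.camera_info(n);K=c["intrinsics"];uv=np.atleast_2d(uv).astype(float)
    r=np.c_[(uv[:,0]-K[0,2])/K[0,0],-(uv[:,1]-K[1,2])/K[1,1],-np.ones(len(uv))]@c["rotation"].T
    return c["eye"]+r*((z-c["eye"][2])/r[:,2])[:,None]
E
python3 - <<'E'
from h import *
f=np.load("top0.npz");p,d=f["p"],f["d"]
cv2.imwrite("pics/crop.png",cv2.resize(p[110:285,190:345,::-1],None,fx=3.4,fy=3.4,interpolation=cv2.INTER_CUBIC))
W=xyz("top",d)
print("table z",np.median(W[250:380,100:200,2]), [p[v,u].tolist() for u,v in((213,214),(276,254),(217,145))])
def comp(mask,uv,z,name):
    n,l,s,c=cv2.connectedComponentsWithStats(mask.astype(np.uint8))
    k=l[uv[1]-4:uv[1]+5,uv[0]-4:uv[0]+5];k=np.bincount(k[k>0]).argmax()
    m=l==k;cs=cv2.findContours(m.astype(np.uint8),0,1)[0]
    uvs=np.vstack([a[:,0] for a in cs]);q=plane("top",uvs,z)[:,:2]
    (cx,cy),(w,h),a=cv2.minAreaRect((q*1000).astype(np.float32))
    if w<h:a+=90
    print(name,"c",np.round([cx,cy],1),"wh",round(w),round(h),"long-axis yaw",round(a%180,1),"zmed",np.round(np.percentile(W[m][:,2],[10,50,95])*1000,0))
hsv=cv2.cvtColor(p,cv2.COLOR_RGB2HSV);H,S,V=[hsv[...,i].astype(int) for i in range(3)]
br=V>110
comp(br,(262,218),.024,"fwhite");comp(br,(213,214),.024,"ftan");comp(br,(274,150),.024,"wwhite")
comp((S>110)&(V>100),(217,146),.042,"wtan")
comp(W[...,2]>.009,(217,165),.018,"stage")
comp((H>100)&(H<125)&(S>150)&(V>60),(138,203),.014,"blue")
comp(((H<8)|(H>172))&(S>150)&(V>60),(394,225),.014,"red")
comp((H>22)&(H<35)&(S>150)&(V>80),(328,157),.024,"cup")
comp((W[...,2]>.009),(322,209),.06,"pin(allheights)")
for cam in("top","side"):
  viewer.read_camera(cam)
  for n in("pin_holder","weight","yellow_cup","fresh_white","fresh_tan","worn_white","worn_tan","blue_tray","red_tray","stage"):
    print(cam,n,[(np.round(np.array(r["at"])*1000).tolist(),round(r["score"],2)) for r in tip_of(cam,n)[:3]])
s=env.sense();print(s["t"],s["tcp_rot"].round(3) if hasattr(s["tcp_rot"],"round") else s["tcp_rot"],s["gripper_width"])
E
```

```text
table z 4.7031402451103155e-05 [[254, 244, 181], [252, 207, 70], [85, 76, 71]]
fwhite c [485.2  75.3] wh 273 193 long-axis yaw 82.9 zmed [-3.  1. 25.]
ftan c [485.2  75.3] wh 273 193 long-axis yaw 82.9 zmed [-3.  1. 25.]
wwhite c [603.4 -14.4] wh 173 90 long-axis yaw 59.5 zmed [-3.  0. 25.]
wtan c [613.1 141.3] wh 15 30 long-axis yaw 167.7 zmed [39. 41. 44.]
stage c [602.9 144.6] wh 76 98 long-axis yaw 169.7 zmed [15. 19. 43.]
blue c [462.2 329.6] wh 129 91 long-axis yaw 77.5 zmed [ 2.  8. 16.]
red c [ 456.5 -311.7] wh 93 131 long-axis yaw 101.9 zmed [ 1.  4. 15.]
cup c [ 616.3 -138.7] wh 69 74 long-axis yaw 139.3 zmed [ 3.  7. 25.]
pin(allheights) c [ 472.  -126.9] wh 29 35 long-axis yaw 138.1 zmed [14. 51. 62.]
top pin_holder [([481.0, -132.0, 4.0], 0.71)]
top weight [([698.0, -14.0, -0.0], 0.54)]
top yellow_cup [([618.0, -144.0, 2.0], 0.9)]
top fresh_white [([450.0, 17.0, 3.0], 0.82)]
top fresh_tan [([447.0, 137.0, -6.0], 0.58)]
top worn_white [([616.0, -2.0, 0.0], 0.62), ([348.0, -28.0, -1.0], 0.62), ([606.0, 140.0, 22.0], 0.39)]
top worn_tan []
top blue_tray [([275.0, 375.0, -1.0], 0.95), ([465.0, 326.0, -1.0], 0.55)]
top red_tray [([451.0, -315.0, 3.0], 0.6)]
top stage [([605.0, 144.0, -4.0], 0.88)]
side pin_holder [([484.0, -134.0, -1.0], 0.76)]
side weight [([700.0, -10.0, 1.0], 0.77)]
side yellow_cup [([620.0, -141.0, 0.0], 0.92), ([465.0, 330.0, -3.0], 0.64)]
side fresh_white [([444.0, 14.0, 2.0], 0.83)]
side fresh_tan [([452.0, 139.0, -2.0], 0.52)]
side worn_white [([340.0, -26.0, 0.0], 0.77), ([616.0, -5.0, 2.0], 0.48)]
side worn_tan [([451.0, 140.0, -1.0], 0.65), ([607.0, 139.0, 22.0], 0.61), ([444.0, 16.0, 1.0], 0.45)]
side blue_tray [([463.0, 329.0, -0.0], 0.73), ([276.0, 376.0, -1.0], 0.72)]
side red_tray [([455.0, -317.0, -2.0], 0.75)]
side stage [([608.0, 149.0, -2.0], 0.92)]
1.2 [[-0.961  0.275  0.   ]
 [ 0.275  0.961 -0.   ]
 [-0.    -0.    -1.   ]] 0.09191193909579246
```

View pics/crop.png

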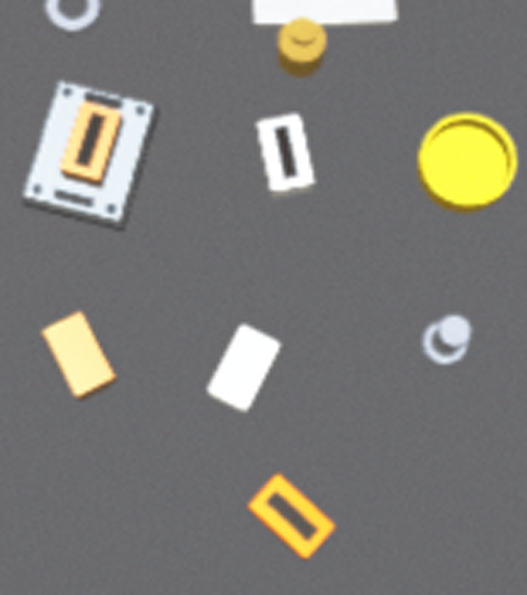

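The crop confirms the choice. Plain tan is at lower left, plain white in the middle, worn white at upper centre and worn tan on the stage. The framed orange piece at the bottom is the decoy. I'll refine the poses next.

Run:
```python
from h import *
D=[];
for i in range(6):
    p,d=viewer.read_camera("top");D.append(d)
d=np.median(D,0);W=xyz("top",d);Z=W[...,2]
hsv=cv2.cvtColor(p,cv2.COLOR_RGB2HSV);H,S,V=[hsv[...,i].astype(int) for i in range(3)]
def comp(mask,uv,z,name,r=40):
    m=np.zeros(mask.shape,np.uint8);s=np.s_[uv[1]-r:uv[1]+r,uv[0]-r:uv[0]+r];m[s]=mask[s]
    n,l,st,_=cv2.connectedComponentsWithStats(m);k=1+st[1:,4].argmax()
    cs=cv2.findContours((l==k).astype(np.uint8),0,1)[0];f=np.zeros_like(m);cv2.drawContours(f,cs,-1,1,-1)
    v,u=np.nonzero(f);q=plane("top",np.c_[u,v],z)[:,:2]*1000
    (cx,cy),(w,h),a=cv2.minAreaRect(q.astype(np.float32));a=a+90 if w<h else a
    e,E=np.linalg.eigh(np.cov(q.T));b=np.degrees(np.arctan2(E[1,1],E[0,1]))%180
    print(name,"rect",np.round([cx,cy],1),sorted((round(w),round(h))),round(a%180,1),"mom",q.mean(0).round(1),np.sqrt(12*e).round(1),b.round(1))
top=(Z>.016)&(Z<.034)
comp(top,(262,218),.024,"fwhite",20);comp(top,(213,214),.024,"ftan",20);comp(top,(274,155),.024,"wwhite",20)
comp((Z>.034),(217,152),.042,"wtan",20);comp(Z>.010,(217,155),.018,"stage",30)
comp((H>100)&(H<125)&(S>150)&(V>60),(138,203),.008,"blue")
comp(((H<8)|(H>172))&(S>150)&(V>60),(394,225),.008,"red")
comp((H>22)&(H<35)&(S>150)&(V>80),(328,157),.018,"cup",25)
comp((Z>.05),(322,209),.06,"pin",15);comp((Z>.04),(279,123),.055,"weight",15)
print(env.sense()["t"])
```

```text
fwhite rect [447.4  15.8] [31, 56] 157.8 mom [447.3  15.7] [32.  56.8] 158.0
ftan rect [447.7 136.9] [31, 57] 31.5 mom [447.3 136.5] [32.  56.8] 31.4
wwhite rect [611.8  -3.6] [32, 57] 16.1 mom [612.   -3.3] [32.5 57.3] 14.8
wtan rect [604.5 141.5] [32, 57] 167.7 mom [604.4 141.5] [32.9 56.9] 168.5
stage rect [604.5 144.8] [75, 95] 169.2 mom [604.1 144.9] [74.7 95.3] 168.6
blue rect [463.5 331.4] [92, 130] 77.6 mom [478.2 350.1] [ 95.3 136. ] 85.1
red rect [ 457.5 -313.5] [93, 131] 102.0 mom [ 457.  -313.5] [ 93.3 131.6] 101.9
cup rect [ 618.2 -139.6] [69, 74] 139.3 mom [ 618.2 -139.9] [62.8 65.9] 139.7
pin rect [ 478.2 -129.8] [20, 23] 156.5 mom [ 477.9 -130. ] [19.3 21.6] 160.2
weight rect [697.9  -9.5] [15, 22] 3.6 mom [698.5  -9.6] [16.3 20.3] 177.1
1.5
```

```bash
cat >> h.py <<'E'
def rot(phi):
    q=env.sense()["tcp_rot"];best=None
    if abs(q[0][1]*np.cos(phi)+q[1][1]*np.sin(phi))>=0 and q[0][1]*np.cos(phi)+q[1][1]*np.sin(phi)<0: phi+=np.pi
    c,s=np.cos(phi),np.sin(phi);return np.array([[-s,c,0],[c,s,0],[0,0,-1.]])
HOV=.17
def pick(xy,deg,z,squeeze):
    R=rot(np.radians(deg));env.reach([*xy,HOV],R)
    env.movel([*xy,z+.03],R,.2);env.movel([*xy,z],R,.08);effector.grasp(squeeze)
    s=env.sense();print("grip w",round(s["gripper_width"]*1000,1),"F",np.round(s["grasp_force"],1),"z",round(s["ee_pos"][2],4))
    env.movel([*xy,z+.02],None,.06);env.movel([*xy,HOV],None,.2)
    s=env.sense();print("lifted w",round(s["gripper_width"]*1000,1),"F",np.round(s["grasp_force"],1),"t",s["t"])
def place(xy,deg,z):
    R=rot(np.radians(deg));env.reach([*xy,HOV],R)
    env.movel([*xy,z+.025],R,.15);env.movel([*xy,z+.003],R,.05);env.pause(.2)
    f0=env.sense()["wrist_force"][2]
    for dz in(.002,.001,0,-.001):
        env.movel([*xy,z+dz],R,.02);env.pause(.1);f=env.sense()["wrist_force"][2]-f0
        if abs(f)>1.5:break
    print("contact dz",dz,"df",round(f,2));effector.release();env.pause(.2)
    env.movel([*xy,z+.03],None,.08);env.movel([*xy,HOV],None,.2);print("t",env.sense()["t"])
def snap(n,f,box=None,k=1):
    p,d=viewer.read_camera(n)
    if box:p=p[box[1]:box[3],box[0]:box[2]]
    cv2.imwrite(f,cv2.resize(p[:,:,::-1],None,fx=k,fy=k,interpolation=cv2.INTER_CUBIC))
def bay(c,ydeg,sgn):
    a=np.radians(ydeg);return np.array(c)+sgn*.031*np.array([np.cos(a),np.sin(a)])
BLUE=((.463,.330),77.6);RED=((.4565,-.3145),101.9)
E
python3 - <<'E'
from h import *
pick((.4475,.1367),31.4,.012,15)
snap("side","pics/s1.png",(140,60,400,260),3)
E
```

```text
grip w 55.6 F 15.0 z 0.0121
lifted w 56.0 F 15.0 t 6.7917
```

View pics/s1.png

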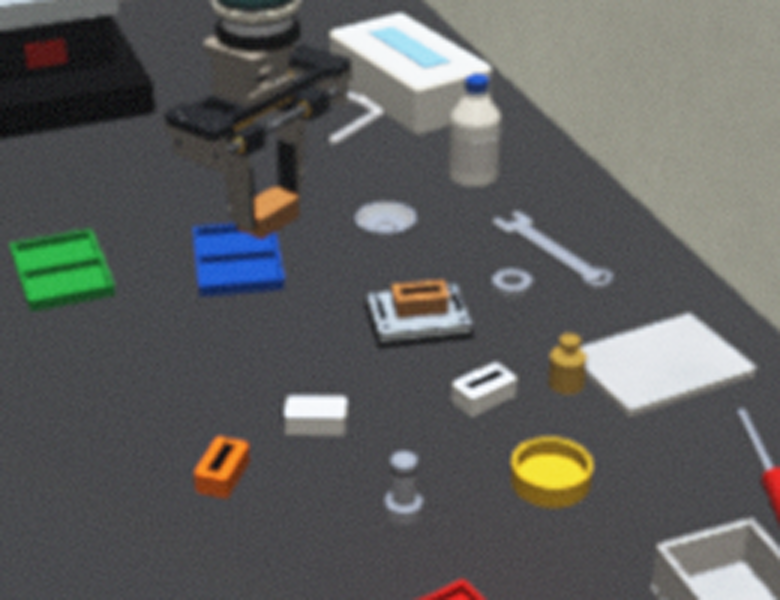

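The tan coupon is held level between the finger tips, around crop pixel (272,210). I'll place it, then move fresh_white.

Run:
```python
from h import *
c,y=BLUE
place(bay(c,y,1),y-90,.016)
pick((.4474,.0158),157.9,.012,15)
place(bay(c,y,-1),y-90,.016)
env.reach([.45,.1,.25],rot(0))
snap("top","pics/t2.png",(80,150,200,250),4)
```

```text
contact dz 0 df 2.04
t 12.8333
grip w 55.8 F 15.0 z 0.0121
lifted w 55.6 F 15.0 t 17.4083
contact dz 0 df 2.35
t 23.5333
```

View pics/t2.png

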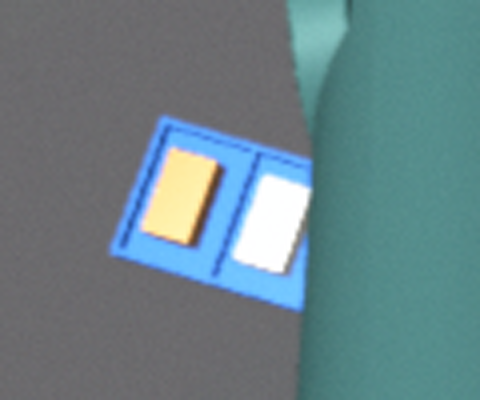

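Both unworn coupons lie flat in the blue bays, at crop pixels (180,195) and (270,225). Next are the worn coupons and the pin holder.

Run:
```python
from h import *
c,y=RED
pick((.612,-.0035),105.3,.012,15)
place(bay(c,y,-1),y,.016)
pick((.6045,.1415),168.3,.030,15)
place(bay(c,y,1),y-90,.016)
pick((.480,-.1315),90,.027,25)
snap("top","pics/t3.png",(260,90,440,260),3.5)
snap("side","pics/s3.png",(200,100,460,300),3)
```

```text
grip w 31.8 F 15.0 z 0.012
lifted w 31.4 F 15.0 t 28.8667
contact dz 0.002 df -1.54
t 34.8583
grip w 56.0 F 15.0 z 0.0302
lifted w 55.6 F 15.0 t 39.7917
contact dz 0 df 3.44
t 46.475
grip w 21.5 F 25.0 z 0.0269
lifted w 21.4 F 25.0 t 50.8667
```

View pics/t3.png

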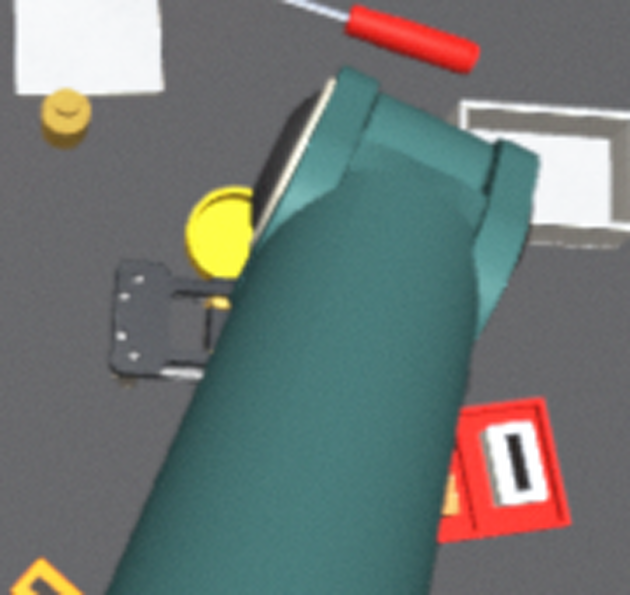

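View pics/s3.png

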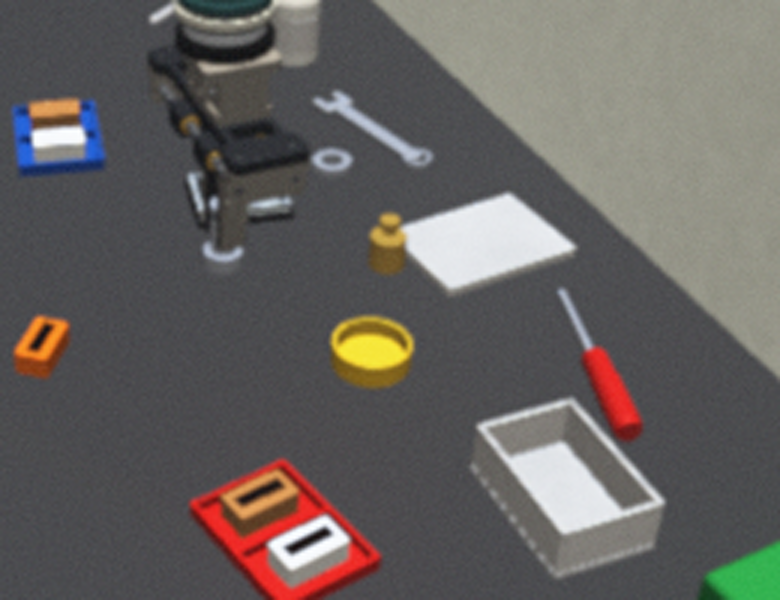

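The worn coupons sit in the red bays, at side-crop pixels (260,498) and (308,548), and the pin holder hangs upright. The first contact check for worn_white triggered on a negative force. I'll make it sign-aware before the cup.

```bash
sed -i 's/if abs(f)>1.5/if f>1.5/' h.py
python3 - <<'E'
from h import *
place((.6185,-.1405),90,.033)
env.reach([.45,.12,.28],rot(np.pi/2))
snap("top","pics/t4.png",(260,90,440,260),3.5)
snap("side","pics/s4.png",(200,100,460,300),3)
p,d=viewer.read_camera("top");Z=xyz("top",d)
for r in((366,206,422,246),):
    m=Z[r[1]:r[3],r[0]:r[2]];q=m[m[...,2]>.02];print("coupon tops",np.round(np.percentile(q[:,2],[10,50,90])*1000,1))
    for sel in(q[:,1]>-.3145,q[:,1]<=-.3145):
        a=q[sel];k=np.linalg.lstsq(np.c_[a[:,:2],np.ones(len(a))],a[:,2],rcond=None)[0];print(len(a),a.mean(0).round(4),"slope",k[:2].round(3))
q=Z[135:175,310:350].reshape(-1,3);q=q[q[:,2]>.05];print("pin top",q.mean(0).round(4),q[:,2].max())
E
```

```text
contact dz -0.001 df 6.39
t 57.2083
coupon tops [24.2 27.3 29.9]
317 [ 0.4438 -0.2737  0.0567] slope [-0.937  2.894]
305 [ 0.4636 -0.3426  0.0272] slope [ 0.01  -0.032]
pin top [ 0.5958 -0.1302  0.1242] 1.0729233920518533
```

View pics/t4.png

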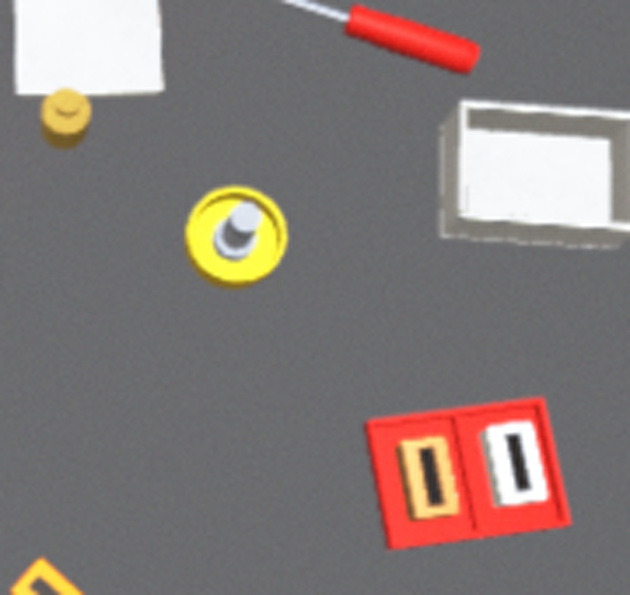

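View pics/s4.png

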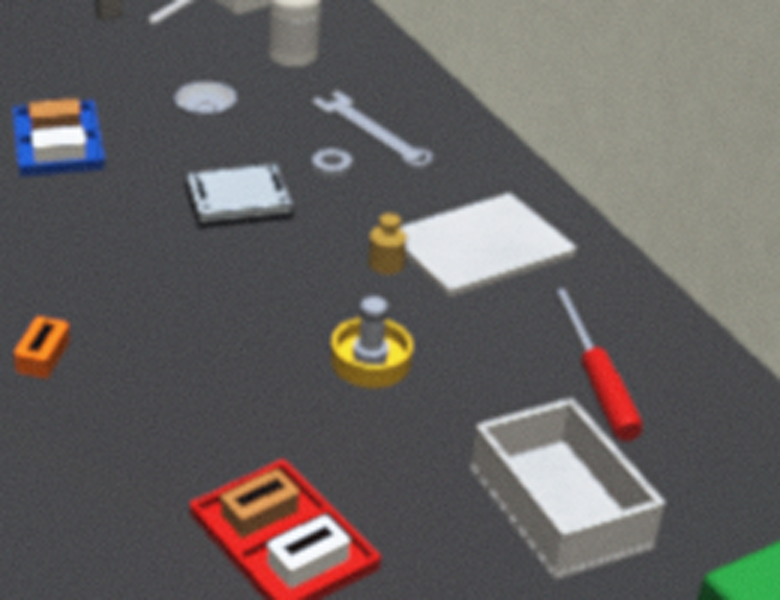

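The pin holder stands upright in the cup (top crop (237,235)), both worn coupons lie flat in the red bays (430,478) and (517,463), and the weight hasn't moved. The odd fit numbers come from pixels with no depth reading, so I'm handing in.

```bash
python3 -c "
from station import *
print(workorder.finish_job())"
```

```text
the job is handed in; nothing more can be done
None
```

The job is done and handed in: the unworn coupons went into the blue tray first, then the worn ones into the red tray, the pin holder stands upright in the yellow cup, and the weight was not touched; worn_white was released up to about 2 mm early but lies flat.

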